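# Put the drilling-jig stack away

### The arm

A 7-joint arm with a two-finger parallel gripper is mounted at the origin on a cart in front of the work surface, level with it; the furniture and walls round the work are solid. World frame = base frame: x ahead of the robot, y to its left, z up, the work surface at z = 0. Lengths are in m, angles in rad, forces in N, time in s.
With the tool pointing down it reaches from about 0.4 to 0.85 m from the base axis. Payload 10.4 kg.
Tool frame: the origin (TCP) lies on the centre line of the jaws, within the pads' length; the fingertips stand 14 mm ahead of it and the grasp point (between the pads) lies 5 mm behind it (manip.tip_reach is the distance from the TCP to the fingertips, in m); z points along the fingers, y is the line along which they close (so a half turn about z gives the same grasp; the last joint's range is limited). The gripper opens to 85 mm and grips with 20 to 120 N. Pads are 22 mm wide; open, the fingers measure 114 mm over their backs; the gripper's body (76 mm by 85 mm) begins 54 mm behind the grasp point. The pads swing forward as they close: fully open they stand 13 mm farther back than shut.
Start: joints at [-1.318, 0.332, -0.065, 1.46, 0.022, 1.35, -0.088], TCP at [0.17, 0.601, 0.245] pointing down, gripper open.
Joint ranges: [-2.6, 2.6], [-0.5, 2.12], [-1.47, 1.34], [0.16, 2.42], [-1.27, 4.41], [0.06, 2.06], [-2.6, 2.6]. Speed limits (rad/s): [2.22, 2.22, 2.79, 2.79, 3.14, 3.14, 3.14].

### API

Orientations are given as a unit quaternion [x, y, z, w].
In Python, from workcell import manip gives the robot as it stands.
- The arm moves only by the shell command python3 -m pendant 'ROWS' [FORCE]. ROWS is JSON, a list of rows, each a list of 7 numbers: the shift along the tool's x, y, z in units of 50 mm (1.0 is 50 mm), then the turn, a rotation vector about the tool's x, y, z in units of 8 degrees (1.0 is 8 degrees), then the opening, from -1 (shut) to 1 (fully open), so that 0 is half open. In form: [[dx, dy, dz, ax, ay, az, jaw], ...]. A call has exactly 10 rows; each row is the pose to reach, as a shift and turn from the pose commanded when the call began, along the tool's axes at that moment; what a row does not reach only later rows make up. A row lasts 1/8 s, in which the tool goes at most 62.5 mm and 10.7 degrees, less where a joint would pass 70% of its speed; a pose out of reach is approached as far as the arm can. A call with a gripper value outside its range is refused whole. The fingers move at their own pace and stop on an object; FORCE is the grip in N (left out, the last holds). Time passes only in rows, so rows that repeat a pose let the fingers close, or fill a call up. It gives the time, the measured TCP pose, the force, the opening and the grip force at its end, in the units of the state.
- manip.get_obs(): the state, without advancing time (a new reading comes with each control period).
- manip.camera(name): name is "scene" or "side" or "wrist"; returns (picture, depth): 400x640x3 uint8, red, green, blue; 400x640 float32, m along the optical axis (not along the pixel's ray), 0 where there is no reading.
- manip.get_calibration(name): a dict with "fx", "fy", "cx", "cy" (pixels), "xyz" and "orientation" of the camera in the world. Camera axes: x right, y up, looking along -z (the intrinsics and any distortion apply to the point x, -y, -z); pixel columns grow to the right and rows downward; lengths in m; the calibration is good to about 2 mm. A picture is of the moment at which its call begins: read the wrist's pose just before it. get_calibration takes no time and is no camera call; for the wrist camera it gives the pose at the moment of the call.
- manip.hand_in(): hands the job in; it is judged then, once.
Trained networks look in the newest picture that a camera, given by its name, has taken for a name from the list of things; names that differ only in an ending like _2 or _b are one class to them, and where a whole thing is asked for, a point or a joint stands for the part that bears it (a point fixed in the world has none). Each returns a list of dicts, best first, with "p" (0 to 1); they miss things now and then, are a little off and sometimes report something else, mostly with a low value. They report only what shows in the picture. A call takes as long as a camera call. They do not tell look-alikes from the thing itself.
- manip.find_in(thing, camera): "box" ([left, top, right, bottom] in pixels, round what is visible of it).
- manip.trace(thing, camera): "pixels" (400x640 bool, what is visible of it) and "box" ([left, top, right, bottom] in pixels, round what is visible of it).
- manip.tip_of(thing, camera): "pixel" ([column, row] in pixels: a listed point, or the origin of a listed thing).
The state is a dict: "clock": time; "joint_pos": joint angles; "joint_velocities": joint speeds; "tau": joint torques, N m; "position": TCP position; "ee_rot": TCP orientation; "ft_force": force on the tool from outside, world axes, zero at the start; "torque": the same for the moment, N m; "grip_width": opening from 0.0 (shut) to 1.0 (fully open); "grasp_force": force on a finger pad.
Only numpy, scipy, OpenCV 4.12 (cv2) and the standard library are available. Lean on these libraries where they do the work, as an engineer would, in place of code of your own. Each camera call takes 0.05 s, during which the arm holds its last target. There are 200 camera calls.

### The job

The four wooden pieces of the drilling jig stand stacked on the bench. Take the stack apart from the top, one piece at a time, and set each piece upright and flat in the recess of its own tray, the one that has its outline and size: first the round plug, then the drill guide, then the vee block, and last the long block. Do not tip any piece over, and leave the mug and the stick where they are.

Things in the scene. Friction and masses are not known exactly. Their poses are not given: they have to be found in the camera images.
- round_plug: Round turned wooden plug, 38 mm in diameter, 36 mm high; loose, the top piece of the stack. Origin: centre of its underside; z up. About 0.05 kg. Stands on the drill guide at the start.
- drill_guide: Wooden block 66 mm long, 42 mm wide, 32 mm high, with a small steel bush let flush into the top near each end; loose, second from the top. Origin: centre of its underside; x along its length, y across, z up. About 0.08 kg. Stands on the vee block at the start, roughly along it.
- vee_block: Wooden block 92 mm long, 54 mm wide, 34 mm high, with a V groove 22 mm wide and 11 mm deep along the middle of its top; loose, third from the top. Origin: centre of its underside; x along its length, y across, z up. About 0.12 kg. Stands on the long block at the start, roughly along it. Either way round is right in the tray.
- long_block: Wooden block 132 mm long, 60 mm wide, 32 mm high, with a steel screw head in the top near each end; loose, the bottom of the stack. Origin: centre of its underside; x along its length, y across, z up. About 0.2 kg. Stands on the table at the start. Either way round is right in the tray.
- tray_round: Fixed low tray of dark wood, outside round, 74 mm in diameter. Flat floor 4 mm above the table, surrounded by a rim 8 mm wide whose top is 10 mm above the table (6 mm above the floor), leaving a recess of 58 mm in diameter. Origin: centre of its underside, on the table; z up. It is the place of the round plug, whose outline it has with 10 mm to spare all round.
- tray_guide: Fixed low tray of dark wood, outside 102 by 78 mm. Flat floor 4 mm above the table, surrounded by a rim 8 mm wide whose top is 10 mm above the table (6 mm above the floor), leaving a recess of 86 by 62 mm. Origin: centre of its underside, on the table; x along its length, y across, z up. It is the place of the drill guide, whose outline it has with 10 mm to spare all round.
- tray_vee: Fixed low tray of dark wood, outside 128 by 90 mm. Flat floor 4 mm above the table, surrounded by a rim 8 mm wide whose top is 10 mm above the table (6 mm above the floor), leaving a recess of 112 by 74 mm. Origin: centre of its underside, on the table; x along its length, y across, z up. It is the place of the vee block, whose outline it has with 10 mm to spare all round.
- tray_long: Fixed low tray of dark wood, outside 168 by 96 mm. Flat floor 4 mm above the table, surrounded by a rim 8 mm wide whose top is 10 mm above the table (6 mm above the floor), leaving a recess of 152 by 80 mm. Origin: centre of its underside, on the table; x along its length, y across, z up. It is the place of the long block, whose outline it has with 10 mm to spare all round.
- mug: Yellow-brown bamboo mug blank without a handle, about 93 mm across and 90 mm high, loose, beyond the work. Origin: centre of its underside. A bystander.
- stick: Pale sawn wooden stick, about 90 mm long and 9 mm thick, loose, lying on the table near the robot. Origin: centre of its underside. A bystander.
There are look-alikes about, which are no part of the job. What is shaped like the drill_guide but pink or purple is not meant.

How it is judged:
By the outcome, as a careful person would: the job done as asked, in the order asked, and still so for the second after the job is handed in, with the robot touching nothing.
It also fails if it takes over 120 s, if anything falls off the work surface, if the arm or the gripper's body presses on something with over 40 N, if the wrist force passes 120 N, or if a joint passes its speed limit or range.

## Working session

There is one attempt and no reset: what is moved stays moved. The work goes in short steps, Python scripts to look and compute and a shell command to move; the robot and the scene stay as the last step left them, time stands still between calls to the robot, and variables do not carry over. Pictures are saved under pics/ and viewed, at most 14 in all, crops included, and the job is handed in when it is done.

```bash
ls; mkdir -p pics
python3 - <<'E'
from workcell import manip
import cv2
o=manip.get_obs();print({k:o[k] for k in('clock','position','ee_rot','grip_width','ft_force')})
for c in("scene","side"):
    p,d=manip.camera(c);cv2.imwrite(f"pics/{c}0.png",p[:,:,::-1]);print(c,manip.get_calibration(c))
E
```

```text
pics
{'clock': 0.0, 'position': array([0.17011683, 0.60102997, 0.24448834]), 'ee_rot': array([ 1.37483068e-01,  9.90503853e-01, -7.20051052e-04, -6.98546217e-05]), 'grip_width': 1.0030009612277913, 'ft_force': array([-0.8093411 ,  0.2045813 , -0.22624008])}
scene {'fx': 451.6241698273326, 'fy': 451.6241698273326, 'cx': 318.8926594467796, 'cy': 200.97763334599233, 'xyz': array([ 0.068093  , -0.85365422,  1.27695178]), 'orientation': array([ 0.33572165, -0.08383311, -0.25231956,  0.90365802])}
side {'fx': 409.54076841403275, 'fy': 409.54076841403275, 'cx': 320.51257987574337, 'cy': 196.235145250458, 'xyz': array([0.35561126, 0.86410218, 0.82105858]), 'orientation': array([-0.05819457,  0.41509894,  0.89685464, -0.14127285])}
```

View pics/scene0.png

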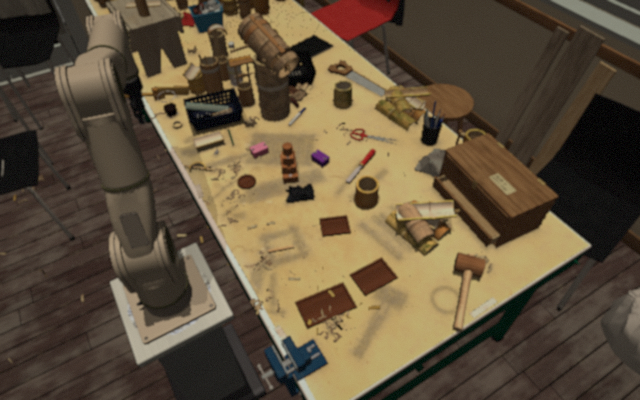

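View pics/side0.png

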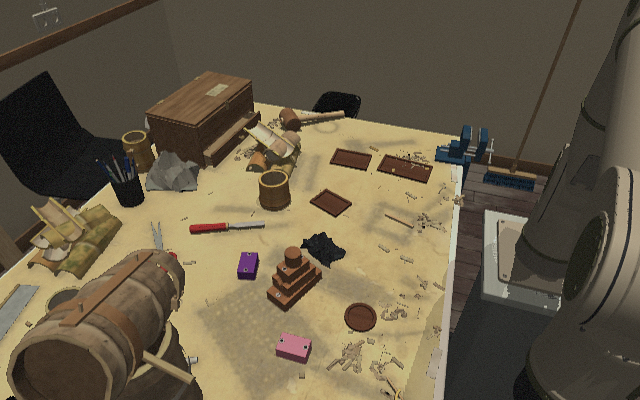

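The scene picture shows the stack at about (289,163). The trays are round (247,181), guide (335,225), vee (374,276) and long (326,304). The side view shows the stack at (293,280) with pink and purple decoys beside it and the black scrap near it. Next I measure.

```bash
cat > h.py <<'E'
from workcell import manip
import numpy as np, cv2
from scipy.spatial.transform import Rotation as R
def cloud(cam):
    c=manip.get_calibration(cam); p,d=manip.camera(cam)
    v,u=np.indices(d.shape)
    P=np.stack([(u-c['cx'])/c['fx']*d,-(v-c['cy'])/c['fy']*d,-d],-1)
    W=P@R.from_quat(c['orientation']).as_matrix().T+c['xyz']
    W[d<=0]=np.nan
    return p,W
def rect(xy):
    (c,s,a)=cv2.minAreaRect((xy*1000).astype(np.float32))
    if s[0]<s[1]: s=s[::-1];a+=90
    return np.round(c,1),np.round(s,1),round((a+90)%180-90,1)
E
python3 - <<'E'
from h import *
for cam in("scene","side"):
    p,W=cloud(cam)
    for t in("tray_round","tray_guide","tray_vee","tray_long","round_plug","drill_guide","vee_block","long_block","mug","stick"):
        for r in manip.trace(t,cam)[:3]:
            m=r["pixels"]; q=W[m]; q=q[~np.isnan(q[:,0])]
            if len(q)<5: print(cam,t,r['p'],r['box'],'few');continue
            z=np.percentile(q[:,2],[5,50,97])
            s=q[q[:,2]>z[2]-.008] if 'tray' not in t else q
            print(cam,t,round(r['p'],2),np.round(r['box']),np.round(z*1000),*rect(s[:,:2]))
E
```

```text
scene tray_round 0.58 [236. 174. 259. 190.] [-1.  6. 14.] [414.  323.8] [74.7 69. ] -84.9
scene tray_guide 0.74 [318. 218. 349. 240.] [-1.  5. 13.] [595.5 -32.9] [107.   90.3] -19.9
scene tray_vee 0.81 [351. 259. 400. 294.] [-1.  5. 13.] [ 590.8 -271. ] [130.3  97.1] -0.6
scene round_plug 0.66 [283. 144. 292. 154.] [102. 128. 137.] [586.7 290.1] [38.4 31.6] 43.5
scene drill_guide 0.48 [309. 151. 327. 168.] [ 4. 28. 36.] [717.9 276.1] [72.1 42.1] -81.3
scene drill_guide 0.41 [282. 158. 296. 163.] [ 71.  90. 101.] [576.7 273.6] [37.4 20. ] -28.6
scene vee_block 0.74 [283. 160. 295. 171.] [38. 59. 69.] [572.6 263.5] [53.6 29.6] -28.3
scene long_block 0.45 [281. 155. 298. 183.] [ 5. 28. 37.] [582.2 283.1] [119.9  58.1] 67.1
scene mug 0.72 [355. 175. 380. 208.] [ 4. 53. 91.] [756.6   6.9] [87.  78.5] 55.9
scene stick 0.42 [269. 243. 295. 252.] [-1.  7. 12.] [382.3 -22.9] [85.7 14. ] -19.3
side tray_round 0.57 [343. 303. 376. 334.] [ 1.  5. 11.] [420.1 326.6] [72.2 70.9] 65.4
side tray_guide 0.58 [307. 191. 352. 215.] [ 1.  5. 12.] [600.4 -39.1] [113.   90.5] -22.2
side tray_vee 0.78 [331.
[... 240 characters left out ...]
-36.6
side drill_guide 0.7 [233. 252. 257. 281.] [ 5. 31. 35.] [723.  276.9] [68.1 42.9] -75.2
side drill_guide 0.66 [278. 332. 307. 362.] [ 8. 31. 34.] [536.1 450.1] [65.7 41.9] 1.4
side drill_guide 0.3 [345. 304. 378. 332.] [ 1.  5. 11.] [420.3 325.9] [72.7 71.7] 28.1
side vee_block 0.97 [270. 262. 316. 300.] [37. 57. 68.] [590.7 296. ] [89.8 51.9] 63.4
side long_block 0.88 [266. 271. 320. 312.] [ 4. 27. 34.] [591.3 296. ] [127.8  60.6] 67.1
side long_block 0.6 [344. 306. 377. 334.] [ 1.  5. 11.] [419.9 326.7] [72.5 69.9] 28.1
side mug 0.74 [260. 170. 292. 209.] [ 8. 58. 91.] [760.2  11.6] [83.4 78.5] 56.6
side mug 0.34 [285. 243. 299. 268.] [102. 132. 136.] [593.1 295. ] [38.7 31.3] -70.0
```

```bash
cat >> h.py <<'E'
def go(x,y,z,yaw):
    """units to reach TCP x,y,z [m], tool down, closing line (tool y) at yaw deg"""
    o=manip.get_obs(); A=R.from_quat(o['ee_rot'])
    s,c=np.sin(np.radians(yaw)),np.cos(np.radians(yaw))
    T=R.from_matrix(np.array([[-s,c,0],[c,s,0],[0,0,-1]]).T.T)
    # columns: tool x, y, z
    T=R.from_matrix(np.column_stack([[-s,c,0],[c,s,0],[0,0,-1]]))
    t=A.inv().apply(np.array([x,y,z])-o['position'])/.05
    r=np.degrees((A.inv()*T).as_rotvec())/8
    print('t',round(o['clock'],2),'pos',np.round(o['position'],4),'units',np.round(t,2),np.round(r,2),'rows>=',round(max(np.linalg.norm(t)*50/62.5,np.linalg.norm(r)*8/10.7),1))
E
python3 - <<'E'
from h import *
print(manip.tip_reach, manip.get_calibration('wrist'))
go(.5915,.296,.265,-25)
E
```

```text
0.014 {'fx': 355.2076508568703, 'fy': 355.2076508568703, 'cx': 310.0559500319553, 'cy': 196.33777730453025, 'xyz': array([0.09682439, 0.62190865, 0.37344052]), 'orientation': array([-0.12006737, -0.09096484,  0.5962731 ,  0.78852243])}
t 1.2 pos [0.1702 0.6014 0.2453] units [-9.77 -3.58 -0.39] [-0.  -0.  12.4] rows>= 9.3
```

```bash
python3 -m pendant '[[-1,-0.4,-0.4,0,0,1.25,1],[-2,-0.7,-0.4,0,0,2.5,1],[-3,-1.1,-0.4,0,0,3.7,1],[-4,-1.4,-0.4,0,0,5,1],[-5,-1.8,-0.4,0,0,6.2,1],[-6,-2.1,-0.4,0,0,7.5,1],[-7,-2.5,-0.4,0,0,8.7,1],[-8,-2.9,-0.4,0,0,10,1],[-9,-3.2,-0.4,0,0,11.2,1],[-9.77,-3.58,-0.4,0,0,12.4,1]]' 40
python3 - <<'E'
from h import *
go(.5915,.296,.265,-25)
p,W=cloud('wrist'); cv2.imwrite('pics/w0.png',p[:,:,::-1])
for lo,hi in((.125,.145),(.092,.104),(.058,.072),(.026,.038),(.012,.2)):
    m=(W[...,2]>lo)&(W[...,2]<hi)&(np.hypot(W[...,0]-.591,W[...,1]-.296)<.09)
    if m.sum()>5:print(lo,m.sum(),np.round(np.nanmedian(W[m][:,2])*1000),*rect(W[m][:,:2]))
E
```

```text
clock: 2.45
position: [0.593, 0.2948, 0.2652]
ee_rot: [0.845, 0.535, 0.0, 0.0]
ft_force: [-0.0, 0.3, -0.9]
grip_width: 1.001
grasp_force: 0.0
t 2.45 pos [0.593  0.2948 0.2652] units [ 0.01 -0.04  0.  ] [ 0.    0.   -0.04] rows>= 0.0
0.125 1870 133.0 [591.8 294.1] [37.3 36.9] 63.8
0.092 1525 97.0 [592.2 294.5] [66.1 42. ] 62.9
0.058 1485 65.0 [591.4 291.7] [92.3 54.1] 64.1
0.026 1789 31.0 [590.4 292.1] [131.9  60. ] 67.1
0.012 7284 87.0 [590.4 292.1] [131.9  60. ] 67.1
```

View pics/w0.png

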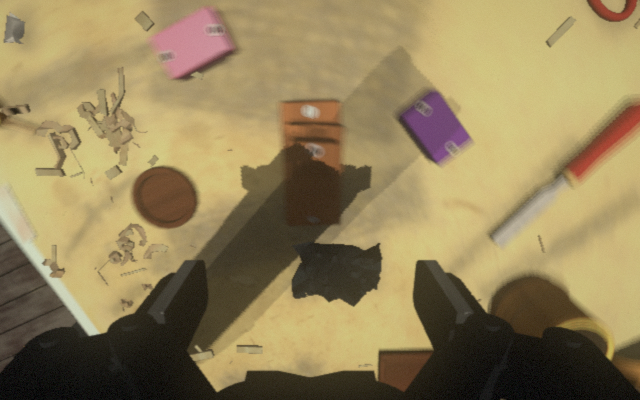

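The wrist picture shows the stack at about (312,160), the decoys at (193,43) and (435,127), the round tray at (165,196) and the dark scrap at (337,272). The layer sizes and heights match the given ones to within 1 mm.

```bash
python3 - <<'E'
from h import *
go(.592,.2942,.125,-26)
E
python3 -m pendant '[[0,0,0.5,0,0,0,1],[0,0,1,0,0,0,1],[0,0,1.5,0,0,0,1],[0,0,2,0,0,0,1],[0,0,2.4,0,0,0,1],[0,0,2.7,0,0,0,1],[0,0,2.8,0,0,0,1],[0,0,2.8,0,0,0,1],[0,0,2.8,0,0,0,0.5],[0,0,2.8,0,0,0,0]]' 30
python3 -m pendant '[[0,0,0,0,0,0,-0.1],[0,0,0,0,0,0,-0.2],[0,0,0,0,0,0,-0.3],[0,0,0,0,0,0,-0.4],[0,0,0,0,0,0,-0.5],[0,0,0,0,0,0,-0.6],[0,0,0,0,0,0,-0.7],[0,0,0,0,0,0,-0.7],[0,0,0,0,0,0,-0.7],[0,0,0,0,0,0,-0.7]]' 30
python3 -c "
from h import *
go(.414,.3265,.2,-26)"
```

```text
t 2.5 pos [0.5966 0.2888 0.265 ] units [ 0.06 -0.14  2.8 ] [ 0.02  0.02 -0.03] rows>= 2.2
clock: 3.75
position: [0.5918, 0.2963, 0.126]
ee_rot: [0.843, 0.537, 0.001, -0.0]
ft_force: [0.1, -0.6, -0.0]
grip_width: 0.606
grasp_force: 0.0
clock: 5.0
position: [0.5918, 0.2962, 0.1259]
ee_rot: [0.843, 0.537, 0.001, 0.0]
ft_force: [-0.4, -0.5, 4.3]
grip_width: 0.434
grasp_force: 30.4
t 5.0 pos [0.5918 0.2962 0.1259] units [-0.95 -3.48 -1.49] [ 0.   -0.01  0.12] rows>= 3.1
```

```bash
python3 -m pendant '[[0,0,-0.2,0,0,0,-0.7],[0,0,-0.5,0,0,0,-0.7],[0,0,-0.9,0,0,0,-0.7],[0,0,-1.3,0,0,0,-0.7],[0,0,-1.7,0,0,0,-0.7],[0,0,-1.9,0,0,0,-0.7],[0,0,-2,0,0,0,-0.7],[0,0,-2,0,0,0,-0.7],[0,0,-2,0,0,0,-0.7],[0,0,-2,0,0,0,-0.7]]'
cat >> h.py <<'E'
def layers(*L,c=(.591,.294),r=.09):
    p,W=cloud('wrist')
    for lo,hi in L:
        m=(W[...,2]>lo)&(W[...,2]<hi)&(np.hypot(W[...,0]-c[0],W[...,1]-c[1])<r)
        if m.sum()>5:print(lo,m.sum(),np.round(np.nanmedian(W[m][:,2])*1000),*rect(W[m][:,:2]))
    return p,W
def tray(t,cam='wrist',W=None):
    if W is None: p,W=cloud(cam)
    for r in manip.trace(t,cam)[:2]:
        q=W[r['pixels']]; q=q[(q[:,2]>.0025)&(q[:,2]<.014)]
        print(t,cam,round(r['p'],2),np.round(r['box']),len(q),np.round(np.median(q[:,2])*1000),*rect(q[:,:2]))
E
python3 - <<'E'
from h import *
p,W=layers((.092,.104),(.058,.072),(.026,.038)); cv2.imwrite('pics/w1.png',p[:,:,::-1])
tray('tray_round',W=W)
for c in('scene','side'):
  for t in('round','guide','vee','long'):tray('tray_'+t,c)
go(.417,.3255,.15,-26)
E
```

```text
clock: 6.25
position: [0.5913, 0.2961, 0.2247]
ee_rot: [0.843, 0.537, -0.0, -0.0]
ft_force: [-0.3, -0.5, -0.1]
grip_width: 0.431
grasp_force: 30.1
0.092 4144 97.0 [592.9 295.9] [63.  42.1] 63.0
0.058 1639 65.0 [591.9 292.9] [89.7 54.1] 64.0
0.026 1776 31.0 [591.  294.4] [127.2  59.4] 67.0
tray_round wrist 0.57 [116. 175. 186. 246.] 3703 5.0 [421.1 324.4] [72.1 71.6] -13.2
tray_round scene 0.75 [238. 170. 258. 188.] 177 7.0 [416.6 324.2] [71.4 69.6] 80.9
tray_round scene 0.3 [300. 282. 361. 326.] 1153 6.0 [ 406.3 -279.8] [172.6 100.2] -5.3
tray_guide scene 0.55 [317. 214. 350. 237.] 420 6.0 [594.6 -32.4] [103.1  88.2] -22.7
tray_vee scene 0.67 [350. 260. 395. 294.] 702 6.0 [ 591.3 -271.9] [129.3  96.3] -0.6
tray_long scene 0.75 [297. 283. 360. 328.] 1206 6.0 [ 406.7 -278.9] [170.8 103.8] -8.7
tray_round side 0.78 [343. 302. 375. 332.] 635 6.0 [420.7 326.2] [72.5 71.2] -15.1
tray_guide side 0.73 [308. 187. 352. 215.] 517 5.0 [597.8 -33.1] [104.5  80.3] -24.0
tray_vee side 0.62 [330. 145. 376. 170.] 528 5.0 [ 593.9 -272.1] [128.7  94.1] -1.9
tray_long side 0.66 [375. 153. 432. 184.] 793 5.0 [ 410. -282.] [168.5 112.6] -6.9
tray_long side 0.48 [272. 262. 318. 296.] 0 nan [0. 0.] [0. 0.] 0.0
t 7.15 pos [0.5915 0.2961 0.2253] units [-0.94 -3.41  1.51] [-0.   -0.    0.12] rows>= 3.1
  return _methods._mean(a, axis=axis, dtype=dtype,
  ret = ret.dtype.type(ret / rcount)
```

```bash
python3 -m pendant '[[-0.1,-0.4,0,0,0,0,-0.7],[-0.3,-1,0,0,0,0,-0.7],[-0.5,-1.8,0,0,0,0,-0.7],[-0.7,-2.5,0,0,0,0,-0.7],[-0.85,-3,0.3,0,0,0,-0.7],[-0.92,-3.3,0.8,0,0,0,-0.7],[-0.92,-3.34,1.4,0,0,0,-0.7],[-0.92,-3.34,2,0,0,0,-0.7],[-0.92,-3.34,2.4,0,0,0,-0.7],[-0.92,-3.34,2.6,0,0,0,-0.7]]'
python3 -c "
from h import *
go(.4205,.3252,.0325,-26)"
```

```text
clock: 8.4
position: [0.4204, 0.3247, 0.0944]
ee_rot: [0.843, 0.537, -0.001, 0.0]
ft_force: [0.1, -0.2, 0.2]
grip_width: 0.433
grasp_force: 30.1
t 8.4 pos [0.4204 0.3247 0.0944] units [ 0.01 -0.    1.24] [-0.    0.01  0.12] rows>= 1.0
```

```bash
python3 -m pendant '[[0,0,0.3,0,0,0,-0.7],[0,0,0.6,0,0,0,-0.7],[0,0,0.8,0,0,0,-0.7],[0,0,1,0,0,0,-0.7],[0,0,1.12,0,0,0,-0.7],[0,0,1.18,0,0,0,-0.7],[0,0,1.22,0,0,0,-0.7],[0,0,1.25,0,0,0,-0.7],[0,0,1.25,0,0,0,-0.7],[0,0,1.25,0,0,0,-0.7]]'
python3 -m pendant '[[0,0,0,0,0,0,-0.1],[0,0,0,0,0,0,0],[0,0,0,0,0,0,0.1],[0,0,0,0,0,0,0.3],[0,0,0,0,0,0,0.3],[0,0,-0.5,0,0,0,0.5],[0,0,-1.3,0,0,0,0.8],[0,0,-2.3,0,0,0,1],[0,0,-3.2,0,0,0,1],[0,0,-3.5,0,0,0,1]]'
python3 -c "
from h import *
p,W=layers((.034,.045),c=(.42,.325))
go(.5925,.295,.2,-27)"
```

```text
clock: 9.65
position: [0.4208, 0.3251, 0.033]
ee_rot: [0.843, 0.537, 0.0, -0.0]
ft_force: [0.0, -0.1, 0.3]
grip_width: 0.432
grasp_force: 30.1
clock: 10.9
position: [0.4216, 0.3257, 0.2107]
ee_rot: [0.843, 0.537, 0.002, -0.001]
ft_force: [-0.7, 0.0, 0.1]
grip_width: 1.003
grasp_force: 0.0
0.034 1412 39.0 [420.1 323.5] [37.  36.7] -68.3
t 10.95 pos [0.4216 0.3259 0.2111] units [0.88 3.36 0.23] [ 0.01 -0.03  0.25] rows>= 2.8
```

```bash
python3 -m pendant '[[0.1,0.4,0,0,0,0.1,1],[0.3,1,0,0,0,0.2,1],[0.5,1.8,0,0,0,0.25,1],[0.7,2.5,0,0,0,0.25,1],[0.85,3.1,0,0,0,0.25,1],[0.88,3.37,0.2,0,0,0.25,1],[0.88,3.37,0.8,0,0,0.25,1],[0.88,3.37,1.3,0,0,0.25,1],[0.88,3.37,1.5,0,0,0.25,1],[0.88,3.37,1.5,0,0,0.25,1]]'
python3 -c "
from h import *
p,W=layers((.092,.104),(.058,.072),(.026,.038))
go(.5925,.295,.092,-27)"
```

```text
clock: 12.2
position: [0.5915, 0.2934, 0.1318]
ee_rot: [0.853, 0.522, -0.001, 0.0]
ft_force: [-0.5, 0.2, 0.0]
grip_width: 0.999
grasp_force: 0.0
0.092 10209 97.0 [592.1 294.4] [66.7 42.3] 63.0
0.058 2947 65.0 [591.7 292.3] [91.5 54.2] 64.0
0.026 3233 32.0 [590.7 293.1] [129.8  60.2] 67.1
t 12.25 pos [0.5921 0.2936 0.1329] units [ 0.03 -0.    0.82] [ 0.  0. -0.] rows>= 0.7
```

```bash
python3 -m pendant '[[0,0,0.2,0,0,0,1],[0,0,0.4,0,0,0,1],[0,0,0.6,0,0,0,1],[0,0,0.75,0,0,0,1],[0,0,0.8,0,0,0,1],[0,0,0.8,0,0,0,0.5],[0,0,0.8,0,0,0,0.3],[0,0,0.8,0,0,0,0.1],[0,0,0.8,0,0,0,0],[0,0,0.8,0,0,0,-0.1]]' 35
python3 -m pendant '[[0,0,0,0,0,0,-0.2],[0,0,0,0,0,0,-0.3],[0,0,0,0,0,0,-0.5],[0,0,0,0,0,0,-0.5],[0,0,-0.2,0,0,0,-0.5],[0,0,-0.5,0,0,0,-0.5],[0,0,-1,0,0,0,-0.5],[0,0,-1.6,0,0,0,-0.5],[0,0,-2,0,0,0,-0.5],[0,0,-2.2,0,0,0,-0.5]]'
python3 -c "
from h import *
go(.5965,-.033,.2,67)"
```

```text
clock: 13.5
position: [0.5921, 0.2939, 0.0932]
ee_rot: [0.853, 0.523, 0.0, -0.0]
ft_force: [-0.9, 0.6, 3.1]
grip_width: 0.485
grasp_force: 36.7
clock: 14.75
position: [0.5923, 0.2938, 0.2043]
ee_rot: [0.853, 0.522, 0.001, -0.0]
ft_force: [0.1, 0.5, -1.6]
grip_width: 0.479
grasp_force: 36.2
t 14.75 pos [0.5923 0.2938 0.2043] units [-5.78  3.04  0.08] [ 1.000e-02 -0.000e+00 -1.175e+01] rows>= 8.8
```

```bash
python3 -m pendant '[[-0.4,0.2,0,0,0,-1,-0.5],[-1.1,0.6,0,0,0,-2.2,-0.5],[-1.9,1,0,0,0,-3.5,-0.5],[-2.8,1.5,0,0,0,-4.8,-0.5],[-3.6,1.9,0,0,0,-6.1,-0.5],[-4.4,2.3,0,0,0,-7.4,-0.5],[-5.1,2.7,0,0,0,-8.7,-0.5],[-5.5,2.9,0,0,0,-10,-0.5],[-5.7,3,0,0,0,-11,-0.5],[-5.78,3.04,0,0,0,-11.75,-0.5]]'
python3 -m pendant '[[0,0,0,0,0,0,-0.5],[0,0,0,0,0,0,-0.5],[0,0,0,0,0,0,-0.5],[0,0,0,0,0,0,-0.5],[0,0,0,0,0,0,-0.5],[0,0,0,0,0,0,-0.5],[0,0,0,0,0,0,-0.5],[0,0,0,0,0,0,-0.5],[0,0,0,0,0,0,-0.5],[0,0,0,0,0,0,-0.5]]'
python3 -c "
from h import *
p,W=cloud('wrist');cv2.imwrite('pics/w2.png',p[:,:,::-1])
tray('tray_guide',W=W)
go(.5965,-.033,.0325,67)"
```

```text
clock: 16.0
position: [0.5958, -0.034, 0.2022]
ee_rot: [0.198, 0.98, -0.0, -0.001]
ft_force: [-0.0, 0.4, -1.4]
grip_width: 0.48
grasp_force: 36.2
clock: 17.25
position: [0.5962, -0.0328, 0.2028]
ee_rot: [0.199, 0.98, 0.0, -0.0]
ft_force: [0.1, -0.2, 0.0]
grip_width: 0.486
grasp_force: 36.2
tray_guide wrist 0.95 [266. 117. 353. 185.] 5443 4.0 [579.2 -27.4] [78.  63.4] 67.0
t 17.35 pos [ 0.5962 -0.0328  0.2028] units [-0.01 -0.    3.41] [ 0. -0. -0.] rows>= 2.7
```

View pics/w2.png

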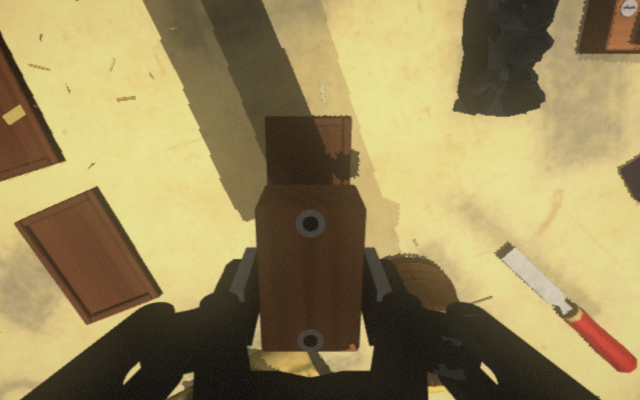

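The wrist picture shows the held guide at about (310,265), with the guide tray under it, its near edge at row 117, and square to the jaws. The mug shows behind the right finger.

```bash
python3 -m pendant '[[-0.02,-0.02,0.4,0,0,0,-0.5],[-0.02,-0.02,1,0,0,0,-0.5],[-0.02,-0.02,1.7,0,0,0,-0.5],[-0.02,-0.02,2.3,0,0,0,-0.5],[-0.02,-0.02,2.8,0,0,0,-0.5],[-0.02,-0.02,3.1,0,0,0,-0.5],[-0.02,-0.02,3.25,0,0,0,-0.5],[-0.02,-0.02,3.35,0,0,0,-0.5],[-0.02,-0.02,3.4,0,0,0,-0.5],[-0.02,-0.02,3.42,0,0,0,-0.5]]'
python3 -m pendant '[[0,0,0,0,0,0,-0.5],[0,0,0,0,0,0,0],[0,0,0,0,0,0,0.15],[0,0,0,0,0,0,0.25],[0,0,0,0,0,0,0.25],[0,0,-0.5,0,0,0,0.5],[0,0,-1.3,0,0,0,0.8],[0,0,-2.3,0,0,0,1],[0,0,-3.2,0,0,0,1],[0,0,-3.5,0,0,0,1]]'
python3 -c "
from h import *
p,W=layers((.03,.042),c=(.597,-.034));tray('tray_guide',W=W)
go(.5917,.293,.2,-26)"
```

```text
clock: 18.6
position: [0.597, -0.0341, 0.0321]
ee_rot: [0.199, 0.98, 0.0, 0.0]
ft_force: [0.3, -0.1, -0.8]
grip_width: 0.483
grasp_force: 36.2
clock: 19.85
position: [0.5979, -0.0343, 0.21]
ee_rot: [0.199, 0.98, 0.001, 0.002]
ft_force: [-0.0, 0.5, -0.4]
grip_width: 1.003
grasp_force: 0.0
0.03 3505 35.0 [595.8 -33.4] [65.6 42. ] -23.0
tray_guide wrist 0.92 [267. 114. 352. 216.] 4672 8.0 [596.4 -34.7] [101.1  77.9] -22.7
t 19.95 pos [ 0.5974 -0.0341  0.2082] units [2.66 5.98 0.17] [ 0.02  0.   11.62] rows>= 8.7
```

```bash
python3 -m pendant '[[0.2,0.4,0,0,0,1,1],[0.5,1.1,0,0,0,2.2,1],[0.9,2,0,0,0,3.5,1],[1.3,2.9,0,0,0,4.8,1],[1.7,3.8,0,0,0,6.1,1],[2.1,4.7,0,0,0,7.4,1],[2.4,5.4,0,0,0,8.7,1],[2.6,5.8,0,0,0,10,1],[2.66,5.98,0.5,0,0,11,1],[2.66,5.98,1,0,0,11.62,1]]'
python3 -m pendant '[[0,0,0.2,0,0,0,1],[0,0,0.5,0,0,0,1],[0,0,0.7,0,0,0,1],[0,0,0.8,0,0,0,1],[0,0,0.8,0,0,0,1],[0,0,0.8,0,0,0,1],[0,0,0.8,0,0,0,1],[0,0,0.8,0,0,0,1],[0,0,0.8,0,0,0,1],[0,0,0.8,0,0,0,1]]'
python3 -c "
from h import *
p,W=layers((.058,.072),(.026,.038))
go(.5917,.293,.059,-26)"
```

```text
clock: 21.2
position: [0.59, 0.294, 0.1537]
ee_rot: [0.848, 0.529, -0.001, -0.0]
ft_force: [-0.5, 0.3, 0.1]
grip_width: 0.999
grasp_force: 0.0
clock: 22.45
position: [0.5912, 0.2931, 0.1168]
ee_rot: [0.848, 0.53, 0.0, -0.0]
ft_force: [1.0, -0.4, 0.5]
grip_width: 0.996
grasp_force: 0.0
0.058 13483 65.0 [591.4 291.9] [92.4 54.2] 64.0
0.026 3748 31.0 [590.3 292.3] [131.7  60.1] 67.0
t 22.5 pos [0.5912 0.2931 0.1168] units [0.   0.01 1.16] [-0. -0.  0.] rows>= 0.9
```

```bash
python3 -m pendant '[[-0.02,0.01,0.2,0,0,0,1],[-0.02,0.01,0.5,0,0,0,1],[-0.02,0.01,0.8,0,0,0,1],[-0.02,0.01,1.05,0,0,0,1],[-0.02,0.01,1.14,0,0,0,1],[-0.02,0.01,1.14,0,0,0,0.7],[-0.02,0.01,1.14,0,0,0,0.5],[-0.02,0.01,1.14,0,0,0,0.3],[-0.02,0.01,1.14,0,0,0,0.2],[-0.02,0.01,1.14,0,0,0,0]]' 40
python3 -m pendant '[[0,0,0,0,0,0,-0.1],[0,0,0,0,0,0,-0.2],[0,0,0,0,0,0,-0.2],[0,0,0,0,0,0,-0.2],[0,0,-0.2,0,0,0,-0.2],[0,0,-0.5,0,0,0,-0.2],[0,0,-1,0,0,0,-0.2],[0,0,-1.6,0,0,0,-0.2],[0,0,-2.2,0,0,0,-0.2],[0,0,-2.4,0,0,0,-0.2]]'
python3 -c "
from h import *
go(.593,-.272,.18,89)"
```

```text
clock: 23.75
position: [0.5915, 0.2922, 0.0606]
ee_rot: [0.848, 0.53, 0.001, -0.0]
ft_force: [-0.9, 0.1, 5.4]
grip_width: 0.618
grasp_force: 43.6
clock: 25.0
position: [0.5921, 0.2922, 0.1826]
ee_rot: [0.848, 0.53, 0.002, -0.0]
ft_force: [0.5, 0.2, -1.1]
grip_width: 0.619
grasp_force: 43.0
t 25.0 pos [0.5921 0.2922 0.1826] units [-10.14   4.96   0.03] [  0.03  -0.   -14.37] rows>= 10.7
```

```bash
python3 -m pendant '[[-0.4,0.2,0,0,0,0.4,-0.2],[-1.2,0.6,0,0,0,1.2,-0.2],[-2.2,1.1,0,0,0,2,-0.2],[-3.2,1.6,0,0,0,2.9,-0.2],[-4.2,2.1,0,0,0,3.7,-0.2],[-5.2,2.55,0,0,0,4.6,-0.2],[-6.2,3.05,0,0,0,5.4,-0.2],[-7.2,3.5,0,0,0,6.2,-0.2],[-8.1,4,0,0,0,7,-0.2],[-8.8,4.3,0,0,0,7.8,-0.2]]'
python3 -c "
from h import *
go(.593,-.272,.18,-91)"
```

```text
clock: 26.25
position: [0.59, -0.2015, 0.1788]
ee_rot: [1.0, 0.01, -0.001, 0.0]
ft_force: [-0.3, 0.6, -1.5]
grip_width: 0.621
grasp_force: 42.9
t 26.25 pos [ 0.59   -0.2015  0.1788] units [ 0.03  1.41 -0.02] [0.   0.01 0.27] rows>= 1.1
```

```bash
python3 -m pendant '[[0,0.4,0,0,0,0.1,-0.2],[0,0.9,0,0,0,0.2,-0.2],[0,1.3,0,0,0,0.3,-0.2],[0.03,1.47,0,0,0,0.3,-0.2],[0.03,1.47,0,0,0,0.3,-0.2],[0.03,1.47,0,0,0,0.3,-0.2],[0.03,1.47,0,0,0,0.3,-0.2],[0.03,1.47,0,0,0,0.3,-0.2],[0.03,1.47,0,0,0,0.3,-0.2],[0.03,1.47,0,0,0,0.3,-0.2]]'
python3 -c "
from h import *
p,W=cloud('wrist');cv2.imwrite('pics/w3.png',p[:,:,::-1])
tray('tray_vee',W=W);tray('tray_long',W=W)
go(.593,-.272,.0335,-91)"
```

```text
clock: 27.5
position: [0.5955, -0.2711, 0.1798]
ee_rot: [1.0, -0.007, 0.0, -0.0]
ft_force: [-0.2, -0.5, -1.0]
grip_width: 0.625
grasp_force: 42.9
tray_vee wrist 0.81 [262. 103. 370. 159.] 5575 4.0 [ 635.  -275.6] [90.1 46.5] 89.7
tray_long wrist 0.61 [297. 362. 324. 377.] 241 4.0 [ 380.1 -268.7] [21.9 21.8] -45.8
t 27.65 pos [ 0.5954 -0.2712  0.1798] units [-0.05  0.02  2.93] [-0.    0.    0.03] rows>= 2.3
```

View pics/w3.png

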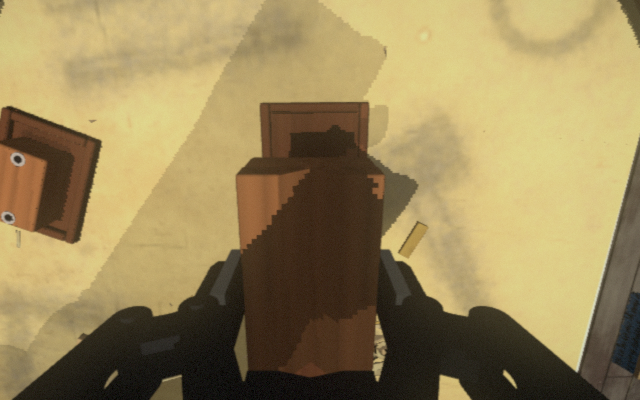

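The wrist picture shows the vee block held level at about (312,265), square to its tray, whose far edge is at row 103. The guide in its tray is at (30,185).

```bash
python3 -m pendant '[[-0.02,0.06,0.4,0,0,0,-0.2],[-0.02,0.06,1,0,0,0,-0.2],[-0.02,0.06,1.6,0,0,0,-0.2],[-0.02,0.06,2.1,0,0,0,-0.2],[-0.02,0.06,2.45,0,0,0,-0.2],[-0.02,0.06,2.65,0,0,0,-0.2],[-0.02,0.06,2.8,0,0,0,-0.2],[-0.02,0.06,2.87,0,0,0,-0.2],[-0.02,0.06,2.92,0,0,0,-0.2],[-0.02,0.06,2.92,0,0,0,-0.2]]'
python3 -m pendant '[[0,0,0,0,0,0,-0.2],[0,0,0,0,0,0,0.3],[0,0,0,0,0,0,0.4],[0,0,0,0,0,0,0.5],[0,0,0,0,0,0,0.5],[0,0,-0.5,0,0,0,0.6],[0,0,-1.3,0,0,0,0.8],[0,0,-2.3,0,0,0,1],[0,0,-3.2,0,0,0,1],[0,0,-3.5,0,0,0,1]]'
python3 -c "
from h import *
p,W=layers((.032,.044),c=(.594,-.274));tray('tray_vee',W=W)
go(.5905,.293,.17,-23)"
```

```text
clock: 28.9
position: [0.5946, -0.2742, 0.034]
ee_rot: [1.0, -0.007, 0.0, -0.0]
ft_force: [0.1, 0.8, -1.7]
grip_width: 0.619
grasp_force: 43.0
clock: 30.15
position: [0.5952, -0.2749, 0.2119]
ee_rot: [1.0, -0.007, 0.002, 0.001]
ft_force: [0.7, 0.1, 0.1]
grip_width: 1.004
grasp_force: 0.0
0.032 4987 37.0 [ 594.3 -274.7] [91.8 54.2] -0.7
tray_vee wrist 0.73 [261.  97. 360. 234.] 5733 8.0 [ 594.2 -275.4] [128.1  90. ] -0.3
t 30.25 pos [ 0.5949 -0.2745  0.2102] units [ -0.24 -11.35   0.8 ] [ 0.01 -0.01 -8.47] rows>= 9.1
```

```bash
python3 -m pendant '[[0,-0.5,0,0,0,-0.5,1],[-0.1,-1.5,0,0,0,-1.3,1],[-0.1,-2.6,0,0,0,-2.2,1],[-0.1,-3.7,0,0,0,-3.1,1],[-0.1,-4.8,0,0,0,-4,1],[-0.1,-5.9,0,0,0,-4.9,1],[-0.1,-7,0,0,0,-5.8,1],[-0.2,-8.1,0,0,0,-6.7,1],[-0.2,-9.1,0,0,0,-7.6,1],[-0.24,-10,0,0,0,-8.4,1]]'
python3 -c "
from h import *
go(.5905,.293,.1,-23)"
```

```text
clock: 31.5
position: [0.5879, 0.228, 0.2066]
ee_rot: [0.835, 0.55, -0.001, -0.0]
ft_force: [-0.0, 0.2, 0.1]
grip_width: 1.004
grasp_force: 0.0
t 31.5 pos [0.5879 0.228  0.2066] units [ 1.22 -0.46  2.13] [-0.02  0.01 -0.03] rows>= 2.0
```

```bash
python3 -m pendant '[[0.4,-0.2,0,0,0,0,1],[0.9,-0.4,0,0,0,0,1],[1.2,-0.46,0.2,0,0,0,1],[1.22,-0.46,0.7,0,0,0,1],[1.22,-0.46,1.2,0,0,0,1],[1.22,-0.46,1.6,0,0,0,1],[1.22,-0.46,1.9,0,0,0,1],[1.22,-0.46,2.1,0,0,0,1],[1.22,-0.46,2.1,0,0,0,1],[1.22,-0.46,2.1,0,0,0,1]]'
python3 -c "
from h import *
p,W=layers((.026,.038))
go(.5905,.293,.028,-23)"
```

```text
clock: 32.75
position: [0.5928, 0.2912, 0.1046]
ee_rot: [0.837, 0.548, 0.001, -0.0]
ft_force: [0.1, 0.6, 0.8]
grip_width: 1.0
grasp_force: 0.0
0.026 20273 32.0 [590.3 292.1] [132.1  60.3] 67.1
t 32.8 pos [0.5928 0.2913 0.1047] units [ 0.01 -0.06  1.53] [ 0.01 -0.01 -0.07] rows>= 1.2
```

```bash
python3 -m pendant '[[0,-0.05,0.3,0,0,-0.07,1],[0,-0.05,0.7,0,0,-0.07,1],[0,-0.05,1.1,0,0,-0.07,1],[0,-0.05,1.35,0,0,-0.07,1],[0,-0.05,1.48,0,0,-0.07,1],[0,-0.05,1.53,0,0,-0.07,1],[0,-0.05,1.53,0,0,-0.07,0.6],[0,-0.05,1.53,0,0,-0.07,0.4],[0,-0.05,1.53,0,0,-0.07,0.2],[0,-0.05,1.53,0,0,-0.07,0]]' 60
python3 -m pendant '[[0,0,0,0,0,0,0],[0,0,0,0,0,0,0],[0,0,0,0,0,0,0],[0,0,0,0,0,0,0],[0,0,-0.2,0,0,0,0],[0,0,-0.5,0,0,0,0],[0,0,-1,0,0,0,0],[0,0,-1.7,0,0,0,0],[0,0,-2.4,0,0,0,0],[0,0,-2.6,0,0,0,0]]'
python3 -c "
from h import *
go(.4085,-.2805,.16,-97)"
```

```text
clock: 34.05
position: [0.5905, 0.2923, 0.0284]
ee_rot: [0.834, 0.552, 0.001, -0.0]
ft_force: [-1.8, -0.9, 6.3]
grip_width: 0.678
grasp_force: 65.6
clock: 35.3
position: [0.5913, 0.2924, 0.1606]
ee_rot: [0.834, 0.552, 0.002, 0.0]
ft_force: [-0.1, 0.5, -2.1]
grip_width: 0.686
grasp_force: 64.8
t 35.3 pos [0.5913 0.2924 0.1606] units [-11.98   1.12  -0.03] [-0.   -0.04  9.25] rows>= 9.6
```

```bash
python3 -m pendant '[[-0.4,0,0,0,0,0.4,0],[-1.2,0.1,0,0,0,1,0],[-2.2,0.2,0,0,0,1.8,0],[-3.2,0.3,0,0,0,2.6,0],[-4.2,0.4,0,0,0,3.4,0],[-5.2,0.5,0,0,0,4.2,0],[-6.2,0.6,0,0,0,5,0],[-7.2,0.7,0,0,0,5.8,0],[-8.1,0.8,0,0,0,6.6,0],[-8.8,0.8,0,0,0,7.3,0]]'
python3 -c "
from h import *
go(.4085,-.2805,.16,-97)"
```

```text
clock: 36.55
position: [0.4539, -0.1304, 0.1569]
ee_rot: [0.997, 0.072, -0.0, -0.0]
ft_force: [1.8, -0.1, -2.1]
grip_width: 0.684
grasp_force: 64.7
t 36.55 pos [ 0.4539 -0.1304  0.1569] units [-1.33  2.84 -0.06] [-0.    0.    1.91] rows>= 2.5
```

```bash
python3 -m pendant '[[-0.3,0.6,0,0,0,0.5,0],[-0.7,1.4,0,0,0,1,0],[-1,2.1,0,0,0,1.5,0],[-1.2,2.6,0,0,0,1.9,0],[-1.33,2.84,0,0,0,1.9,0],[-1.33,2.84,0,0,0,1.9,0],[-1.33,2.84,0,0,0,1.9,0],[-1.33,2.84,0,0,0,1.9,0],[-1.33,2.84,0,0,0,1.9,0],[-1.33,2.84,0,0,0,1.9,0]]'
python3 -c "
from h import *
p,W=cloud('wrist');cv2.imwrite('pics/w4.png',p[:,:,::-1])
tray('tray_long',W=W)
go(.4085,-.2805,.033,-97)"
```

```text
clock: 37.8
position: [0.4106, -0.2787, 0.1573]
ee_rot: [0.998, -0.057, 0.0, -0.0]
ft_force: [-0.1, 0.6, -1.6]
grip_width: 0.687
grasp_force: 64.8
tray_long wrist 0.94 [251.  76. 379. 112.] 4122 5.0 [ 479.8 -289.3] [96.1 24.3] 83.4
t 37.9 pos [ 0.4105 -0.2788  0.1573] units [-0.04  0.04  2.49] [-0.   -0.    0.05] rows>= 2.0
```

View pics/w4.png

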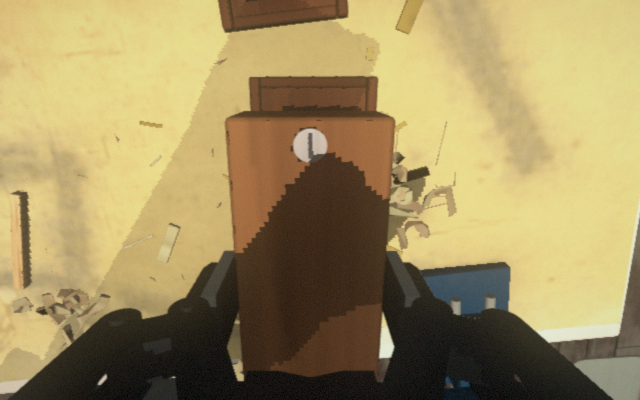

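The wrist picture shows the long block held level over its tray, whose far edge is at row 76. The blue vise is at about (465,295), so I check its clearance.

```bash
python3 -c "
from h import *
for c in('wrist','side'):
    p,W=cloud(c); P=p.astype(int)
    m=(P[...,2]>P[...,0]+30)&(W[...,0]>.15)&(W[...,0]<.6)&(W[...,1]<-.25)&(W[...,1]>-.7)
    q=W[m]; print(c,len(q),np.round(np.percentile(q,[1,50,99],axis=0),3))
go(.4084,-.281,.033,-96.7)"
```

```text
wrist 753 [[ 0.205 -0.418  0.012]
 [ 0.293 -0.4    0.014]
 [ 0.313 -0.372  0.063]]
side 429 [[ 0.174 -0.439  0.01 ]
 [ 0.249 -0.391  0.018]
 [ 0.319 -0.357  0.115]]
t 38.0 pos [ 0.4105 -0.2789  0.1573] units [-0.04  0.05  2.49] [-0.   -0.    0.01] rows>= 2.0
```

```bash
python3 -m pendant '[[-0.04,0.05,0.3,0,0,0,0],[-0.04,0.05,0.8,0,0,0,0],[-0.04,0.05,1.3,0,0,0,0],[-0.04,0.05,1.8,0,0,0,0],[-0.04,0.05,2.1,0,0,0,0],[-0.04,0.05,2.3,0,0,0,0],[-0.04,0.05,2.4,0,0,0,0],[-0.04,0.05,2.45,0,0,0,0],[-0.04,0.05,2.48,0,0,0,0],[-0.04,0.05,2.48,0,0,0,0]]'
python3 -m pendant '[[0,0,0,0,0,0,0.1],[0,0,0,0,0,0,0.4],[0,0,0,0,0,0,0.55],[0,0,0,0,0,0,0.65],[0,0,0,0,0,0,0.65],[0,0,-0.5,0,0,0,0.7],[0,0,-1.3,0,0,0,0.8],[0,0,-2.3,0,0,0,1],[0,0,-3.2,0,0,0,1],[0,0,-3.5,0,0,0,1]]'
python3 -c "
from h import *
p,W=layers((.031,.042),c=(.408,-.281));tray('tray_long',W=W)
for c in('scene','side'):
    p,_=cloud(c);cv2.imwrite(f'pics/{c}9.png',p[:,:,::-1])
"
```

```text
clock: 39.25
position: [0.4084, -0.2812, 0.0335]
ee_rot: [0.998, -0.058, 0.0, -0.0]
ft_force: [-1.0, -0.2, -2.3]
grip_width: 0.684
grasp_force: 64.8
clock: 40.5
position: [0.409, -0.2818, 0.2106]
ee_rot: [0.998, -0.058, 0.002, -0.0]
ft_force: [0.0, 0.6, -1.5]
grip_width: 0.997
grasp_force: 0.0
0.031 9827 36.0 [ 408.4 -281.7] [131.4  60. ] -6.6
tray_long wrist 0.66 [259.  78. 362. 252.] 7222 8.0 [ 408.7 -281.4] [168.4  96.3] -6.5
```

View pics/side9.png

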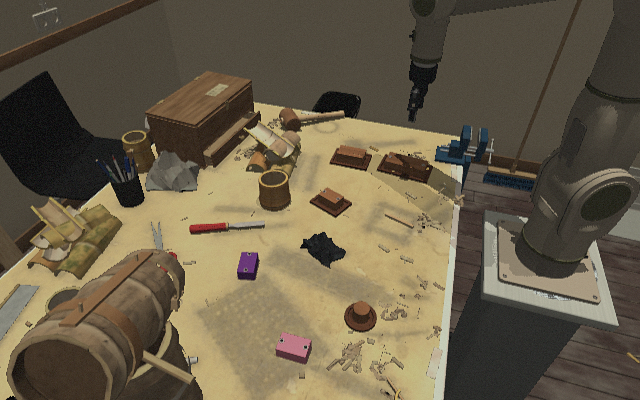

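The side picture shows all four pieces upright in their own trays: plug (361,314), guide (330,201), vee (351,156) and long block (404,166). The mug and stick have not moved, and the gripper is clear.

```bash
python3 -c "
from workcell import manip
print(manip.hand_in())"
```

```text
the job is handed in; nothing more can be done
None
```

The job is handed in at about 41 s: in the order asked, the plug, drill guide, vee block and long block each stand upright and flat in their own tray, and the mug and stick were not moved.

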